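Set the annealer one click on and start it

TASK

Set the glass annealer going: with a fingertip resting on its large knurled dial, turn the dial clockwise by one click, so that it settles by itself in the next detent with its pointer at the middle one of the three marks, and take the finger off. Then press the start button fully down and let it come back up. Do not press the button before the dial is set, do not turn the smaller fan dial, and leave everything else on the bench where it stands: nothing is to be picked up.

Things in the scene. Friction and masses are not known exactly. Their poses are not given: they have to be found in the camera images.
- selector: Selector station (the three stations swap places): a fixed grey box 124 x 124 mm, 50 mm high, that carries the large dial. Origin: centre of its underside on the bench, z up. Its x axis points from the middle of the dial to the middle one of the three black marks on its top.
- dial_centre (a point): Centre of the large dial's upper face, on its vertical axis, 62 mm above the bench; axes as selector. The dial: flat aluminium disc, 96 mm across, 12 mm thick, on the station's top; rim and face knurled, nothing to hook on to: press down on the face 20 to 40 mm off the axis and sweep round. Fingertip friction coefficient 0.45 or more; up to 0.06 N m to leave a detent.
- dial_mark (a point): Outer end of the black pointer line inlaid in the large dial's face, 46 mm from its axis; it turns with the dial.
- dial (a joint): Angle of the large dial, rad, growing clockwise seen from above. Three sprung detents: 0 (pointer at the first mark, 40 degrees anticlockwise of the middle one; starts here, within 0.03), 0.7 (middle mark), 1.4 (third mark). Stops at -0.12 and 1.52. Let go more than about 0.1 past half-way between two detents, it springs to within 0.02 of the nearer.
- starter: Starter station: a fixed grey box 124 x 124 mm, 50 mm high, that carries the start button. Origin: centre of its underside, z up.
- start_top (a point): Centre of the top face of the round black start button (34 mm in diameter) in the middle of the starter station, 72 mm above the bench; pressed straight down.
- start (a joint): How far the start button is pressed, m: 0 up, 0.006 fully down; a spring brings it up, about 5 N fully down.
- fan: Fan station: a fixed grey box 124 x 124 mm, 50 mm high, with a smaller dial that must be left alone. Origin: centre of its underside, z up.
- fan_mark (a point): Outer end of the pointer line on the smaller fan dial (56 mm in diameter, face 62 mm above the bench, in the middle of the fan station), 27 mm from its axis; it turns with that dial. Not to be turned.
- paperweight: Bystander, loose: domed glass paperweight, 44 mm across, 37 mm high. Origin: centre of its underside, z up.
- jar: Bystander, loose: small glass jar with steel lid, 42 mm across, 65 mm high. Origin: centre of its underside, z up.
- graphite: Bystander, loose: dark block 90 x 50 x 25 mm. Origin: centre of its underside, z up.
- cup: Bystander, loose: steel cup, 72 mm across, 80 mm high. Origin: centre of its underside, z up.
- paddle: Bystander, loose: flat paddle with a handle (spatula), lying on the bench. Origin: centre of its underside (long axis x).
- collar: Bystander, loose: brass ring, 52 mm across, 18 mm high. Origin: centre of its underside, z up.
- dish: Bystander, loose: white ceramic dish, 90 mm across, 30 mm high. Origin: centre of its underside, z up.
Mind the look-alikes: they are no part of the job. Leave any red or turquoise look-alike of the selector alone. What is shaped like the starter but orange is not meant.

How it is judged:
On the way, in this order (a step that is already met when the one before it is completed fails the run):
1. the large dial rests in its middle detent, with no finger on it (value of joint dial between 0.58 and 0.82 rad and velocity of joint dial between -0.1 and 0.1 rad/s and contact force between selector and the fingers below 0.3 N), for 0.2 s.
2. the start button is pressed fully down (value of joint start above 0.0048 m), for 0.05 s.
At the end, for the whole second after the job is handed in: The large dial rests in its middle detent (0.7 rad, within 0.12), the start button has been pressed at least 4.8 mm down after that and is up again (under 1.5 mm), the fan dial's pointer has moved less than 6 mm and no loose thing more than 20 mm (value of joint dial between 0.58 and 0.82 rad and velocity of joint dial between -0.1 and 0.1 rad/s and value of joint start below 0.0015 m and distance of fan_mark from where it was at the start of the episode below 0.006 m and distance of each of paperweight, jar, graphite, cup, paddle, collar, dish from where it was at the start of the episode below 0.02 m); the robot touches nothing.
It fails at once if the start button is pressed (over 3 mm) while the large dial is not at its middle detent (value of joint start above 0.003 m and (value of joint dial below 0.55 rad or value of joint dial above 0.85 rad)).
It fails at once if the smaller fan dial is turned (its pointer moves over 6 mm) (distance of fan_mark from where it was at the start of the episode above 0.006 m).
It fails at once if a loose thing on the bench is moved over 20 mm or lifted (distance of any of paperweight, jar, graphite, cup, paddle, collar, dish from where it was at the start of the episode above 0.02 m).
It also fails if it takes over 42 s, if anything falls off the work surface, if the arm or the gripper's body presses on something with over 40 N, if the wrist force passes 120 N, or if a joint passes its speed limit or range.

ROBOT

A 7-joint arm with a two-finger parallel gripper is mounted at the origin on the work surface. World frame = base frame: x ahead of the robot, y to its left, z up, the work surface at z = 0. Lengths are in m, angles in rad, forces in N, time in s.
With the tool pointing down it reaches from about 0.4 to 0.85 m from the base axis. Payload 10.4 kg.
Tool frame: the origin (TCP) lies at the centre of the arm's flange, where the gripper is bolted on; the fingertips stand 173 mm ahead of it and the grasp point (between the pads) lies 155 mm ahead of it; z points along the fingers, y is the line along which they close (so a half turn about z gives the same grasp; the last joint's range is limited). The gripper opens to 85 mm and grips with 20 to 120 N. Pads are 22 mm wide; open, the fingers measure 114 mm over their backs; the gripper's body (76 mm by 85 mm) begins 54 mm behind the grasp point. The pads swing forward as they close: fully open they stand 13 mm farther back than shut.
Start: joints at [-1.243, 0.332, -0.065, 1.46, 0.022, 1.35, -0.088], TCP at [0.215, 0.587, 0.405] pointing down, gripper open.
Joint ranges: [-2.6, 2.6], [-0.5, 2.12], [-1.47, 1.34], [0.16, 2.42], [-1.27, 4.41], [0.06, 2.06], [-2.6, 2.6]. Speed limits (rad/s): [2.22, 2.22, 2.79, 2.79, 3.14, 3.14, 3.14].

INTERFACE

Orientations are given as a unit quaternion [x, y, z, w].
In Python, from workcell import manip, viewer, finder gives the robot as it stands.
- The arm moves only by the tool arm_command, never from a script. Its argument "plan" is a list of rows, each an object with "dp": the shift along the tool's x, y, z in mm, a list of three; "spin": the turn about the tool's z in rad. A call has 1 to 5 rows; each row shifts and turns the commanded pose from where the row before left it, along the tool's axes as they then stand; what a row does not reach is not made up. A row lasts 1/10 s, in which the tool goes at most 50 mm and 8.59 degrees, less where a joint would pass 70% of its speed; a pose out of reach is approached as far as the arm can. A call is refused whole if a number of a shift passes 50 or a number of a turn 0.15, either way. A call with a gripper value outside its range is refused whole. "grip" is the closure, from -1 (fully open) to 1 (shut), set as the call begins (left out, the last holds). The fingers move at their own pace and stop on an object; "newtons" is the grip in N (left out, the last holds). Time passes only in rows, so rows that do not move let the fingers close. It gives the time, the measured TCP pose, the force, the opening and the grip force at its end, in the units of the state.
- manip.get_obs(): the state, without advancing time (a new reading comes with each control period).
- viewer.camera(name): name is "scene" or "top" or "wrist"; returns the picture (480x640x3 uint8, blue, green, red); there is no depth.
- viewer.camera_params(name): a dict with "vertical_fov" (degrees; the focal length in pixels is half the picture's height over the tangent of half this angle, whatever the lens; pixels are square), "cx", "cy" (the principal point, pixels), "R" (3x3) and "t" (3): a world point X has camera coordinates R X + t; the wrist camera has in their place "T_tool_cam" (4x4, takes a point from camera to tool coordinates, whose origin is the TCP and whose axes are the flange's). Camera axes: x right, y down, z forward; pixel columns grow to the right and rows downward; lengths in m; the calibration is good to about 2 mm. A picture is of the moment at which its call begins: read the wrist's pose just before it. camera_params takes no time and is no camera call.
- manip.hand_in(): hands the job in; it is judged then, once.
Trained networks look in the newest picture that a camera, given by its name, has taken for a name from the list of things; names that differ only in an ending like _2 or _b are one class to them, and where a whole thing is asked for, a point or a joint stands for the part that bears it (a point fixed in the world has none). Each returns a list of dicts, best first, with "score" (0 to 1); they miss things now and then, are a little off and sometimes report something else, mostly with a low value. They report only what shows in the picture. A call takes as long as a camera call. They do not tell look-alikes from the thing itself.
- finder.find_in(camera, thing): "position" ([x, y, z] in m, in world coordinates, good to about 4 mm: the middle of the surface that is visible of it).
The state is a dict: "clock": time; "joint_pos": joint angles; "joint_velocities": joint speeds; "tau": joint torques, N m; "position": TCP position; "ee_rot": TCP orientation; "ft_force": force on the tool from outside, world axes, zero at the start; "torque": the same for the moment, N m; "grip_width": opening from 0.0 (shut) to 1.0 (fully open); "grasp_force": force on a finger pad.
Only numpy, scipy, OpenCV 4.12 (cv2) and the standard library are available. Lean on these libraries where they do the work, as an engineer would, in place of code of your own. Each camera call takes 0.05 s, during which the arm holds its last target. There are 200 camera calls.

## Working session

There is one attempt and no reset: what is moved stays moved. The work goes in short steps, Python scripts to look and compute and a tool call to move; the robot and the scene stay as the last step left them, time stands still between calls to the robot, and variables do not carry over. Pictures are saved under pics/ and viewed, at most 10 in all, crops included, and the job is handed in when it is done.

Besides the shell and the picture viewer there is one more tool, called as name([rows], argument=value, ...), one row to a line, values as JSON. arm_command: Moves the arm, as the interface text tells. Its arguments: {"type":"object","properties":{"plan":{"type":"array","items":{"type":"object","properties":{"dp":{"type":"array","items":{"type":"number"}},"spin":{"type":"number"}}}},"grip":{"type":"number"},"newtons":{"type":"number"}},"required":["plan"]}

```bash
mkdir -p pics
cat > h.py <<'E'
import numpy as np, cv2
from workcell import manip, viewer, finder
from scipy.spatial.transform import Rotation as Ro
def shot(cam,name):
    o=manip.get_obs(); im=viewer.camera(cam); cv2.imwrite(f'pics/{name}.png',im); return o,im
def pose(cam,o=None):
    p=viewer.camera_params(cam); f=240/np.tan(np.radians(p['vertical_fov'])/2)
    if 'R' in p: R=np.array(p['R']);t=np.array(p['t']).ravel()
    else:
        T=np.eye(4);T[:3,:3]=Ro.from_quat(o['ee_rot']).as_matrix();T[:3,3]=o['position']
        C=np.linalg.inv(T@np.array(p['T_tool_cam']));R=C[:3,:3];t=C[:3,3]
    return f,p['cx'],p['cy'],R,t
def px(P,cam,o=None):
    f,cx,cy,R,t=pose(cam,o);c=R@np.array(P)+t;return [cx+f*c[0]/c[2],cy+f*c[1]/c[2]]
def world(u,v,z,cam,o=None):
    f,cx,cy,R,t=pose(cam,o);d=R.T@np.array([(u-cx)/f,(v-cy)/f,1]);c=-R.T@t;return c+d*(z-c[2])/d[2]
E
python3 - <<'E'
from h import *
o,_=shot('top','top1'); print(o)
for n in ['selector','dial_centre','dial_mark','start_top','fan','fan_mark','jar','cup']:
    print(n,[(np.round(d['position'],3),round(d['score'],2),np.round(px(d['position'],'top'))) for d in finder.find_in('top',n)[:3]])
print(viewer.camera_params('wrist'))
E
```

```text
{'clock': 0.0, 'joint_pos': array([-1.24260078,  0.33286005, -0.06471667,  1.46093778,  0.02159776,
        1.34993246, -0.08849976]), 'joint_velocities': array([-0.00130255,  0.00191023, -0.00029464, -0.00124226, -0.00039812,
        0.00048094,  0.00076266]), 'tau': array([-7.39848165e-04, -6.25428271e+01,  4.89815895e-02, -3.91612887e+01,
        1.63097552e-02,  9.69478424e-03, -2.71296091e-05]), 'position': array([0.21471746, 0.58681493, 0.40392488]), 'ee_rot': array([ 1.74481843e-01,  9.84660127e-01, -7.14664549e-04, -9.56834571e-05]), 'ft_force': array([-0.10889953, -0.28443193,  0.31152727]), 'torque': array([-0.01550935,  0.0349336 , -0.01206233]), 'grasp_force': 0.0, 'grip_width': 1.0010924733249376}
selector [(array([0.334, 0.204, 0.048]), 0.95, array([214., 314.])), (array([0.169, 0.32 , 0.049]), 0.81, array([152., 395.])), (array([0.526, 0.243, 0.049]), 0.6, array([201., 224.]))]
dial_centre [(array([0.328, 0.205, 0.051]), 0.93, array([214., 318.])), (array([0.168, 0.324, 0.048]), 0.87, array([150., 396.])), (array([0.528, 0.249, 0.053]), 0.6, array([198., 223.]))]
dial_
[... 513 characters left out ...]
rk [(array([ 0.57 , -0.253,  0.063]), 0.69, array([431., 208.])), (array([0.532, 0.252, 0.056]), 0.65, array([196., 221.]))]
jar [(array([ 0.59 , -0.134,  0.067]), 0.58, array([376., 197.]))]
cup [(array([0.771, 0.142, 0.047]), 0.89, array([253., 119.]))]
{'vertical_fov': 61.033789651922966, 'cx': 323.50757306275267, 'cy': 238.39510436875486, 'T_tool_cam': array([[-7.19635733e-04, -9.45561955e-01, -3.25441348e-01,
         8.29296152e-02],
       [ 9.99999528e-01, -8.92779026e-04,  3.82687968e-04,
         2.14572719e-05],
       [-6.52402392e-04, -3.25440919e-01,  9.45562152e-01,
         3.12980201e-02],
       [ 0.00000000e+00,  0.00000000e+00,  0.00000000e+00,
         1.00000000e+00]])}
```

View pics/top1.png

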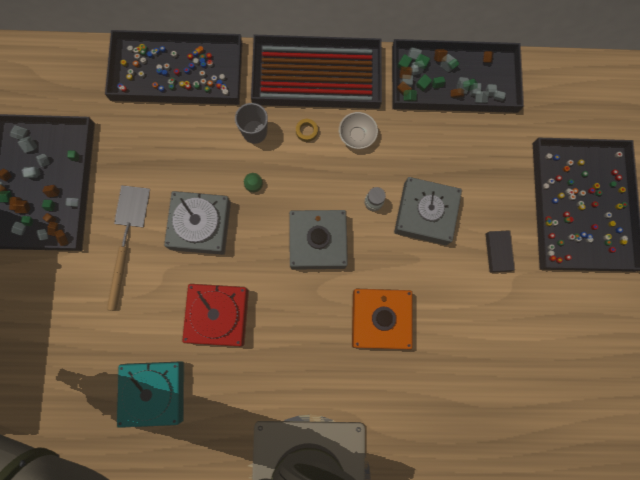

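Selector (grey) is at about px (196,221), pointer up-left at (182,203). The starter (grey) is at (318,238), and the fan at (431,208). Red, turquoise and orange are look-alikes. Next I move over the dial for a closer look.

arm_command([
  {"dp": [0, 0, 0], "spin": -0.117},
  {"dp": [0, 0, 0], "spin": -0.117},
  {"dp": [0, 0, 0], "spin": -0.116},
  {"dp": [-35, -30, 0], "spin": 0},
  {"dp": [-35, -30, 0], "spin": 0},
], grip=1, newtons=40)

```text
clock: 0.95
position: [0.2844, 0.5267, 0.4045]
ee_rot: [-0.001, 1.0, 0.0, -0.0]
ft_force: [1.0, 0.1, 0.2]
grip_width: 0.142
grasp_force: 0.0
```

arm_command([
  {"dp": [-35, -31, 0], "spin": 0},
  {"dp": [-35, -31, 0], "spin": 0},
  {"dp": [-35, -31, 0], "spin": 0},
  {"dp": [-35, -31, 0], "spin": 0},
  {"dp": [-35, -31, 0], "spin": 0},
])

```text
clock: 1.45
position: [0.4608, 0.3702, 0.405]
ee_rot: [0.0, 1.0, 0.0, 0.0]
ft_force: [0.9, 0.7, 0.3]
grip_width: -0.003
grasp_force: 0.0
```

arm_command([
  {"dp": [-35, -31, 0], "spin": 0},
  {"dp": [-35, -31, 0], "spin": 0},
  {"dp": [-35, -30, 0], "spin": 0},
  {"dp": [-35, -30, 0], "spin": 0},
  {"dp": [0, 0, 0], "spin": 0},
])

```text
clock: 1.95
position: [0.6036, 0.2429, 0.4043]
ee_rot: [0.005, 1.0, -0.002, 0.001]
ft_force: [0.1, -0.2, -0.7]
grip_width: 0.003
grasp_force: 0.0
```

Run:
```python
from h import *
o,im=shot('wrist','w1'); print(o['position'],o['ee_rot'])
for n in ['dial_centre','dial_mark']:
    print(n,[(np.round(d['position'],3),round(d['score'],2),np.round(px(d['position'],'wrist',o))) for d in finder.find_in('wrist',n)[:2]])
```

```text
[0.60361313 0.2429319  0.40431845] [ 5.10147087e-03  9.99984927e-01 -1.81039703e-03  9.17910999e-04]
dial_centre [(array([0.526, 0.25 , 0.061]), 0.7, array([335., 105.]))]
dial_mark [(array([0.53 , 0.257, 0.063]), 0.79, array([344., 111.]))]
```

View pics/w1.png

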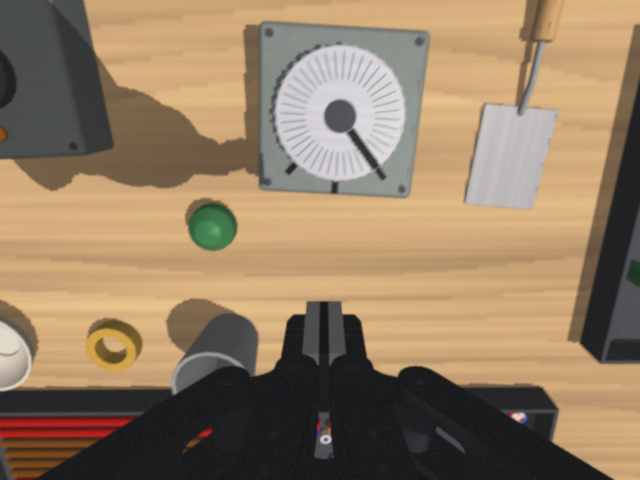

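Dial centre is at px (341,115), pointer tip at (384,178), middle mark at (334,187).

Run:
```python
from h import *
o=manip.get_obs()
c=world(341,115,.062,'wrist',o); m=world(384,178,.062,'wrist',o); k=world(334,187,.05,'wrist',o)
a=lambda v:np.degrees(np.arctan2(v[1],v[0]))
print(c,np.linalg.norm((m-c)[:2]),a(m-c),a(k-c))
ct=world(195,219,.062,'top');print(ct)
print('start tip', c+[-.03,-.011,0], 'delta from tcp mm',(c+[-.03,-.011,0]-o['position'])*1000)
```

```text
[0.52787342 0.26272546 0.062     ] 0.05735925388463682 35.9175999842336 -4.540794299654493
[0.53446631 0.25307448 0.062     ]
start tip [0.49787342 0.25172546 0.062     ] delta from tcp mm [-101.51694018    1.82128978 -342.4467663 ]
```

Run:
```python
import cv2
im=cv2.imread('pics/w1.png')[10:210,240:450]
cv2.imwrite('pics/w1c.png',cv2.resize(im,None,fx=2.8,fy=2.8,interpolation=cv2.INTER_CUBIC))
```

```text
(no output)
```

View pics/w1c.png

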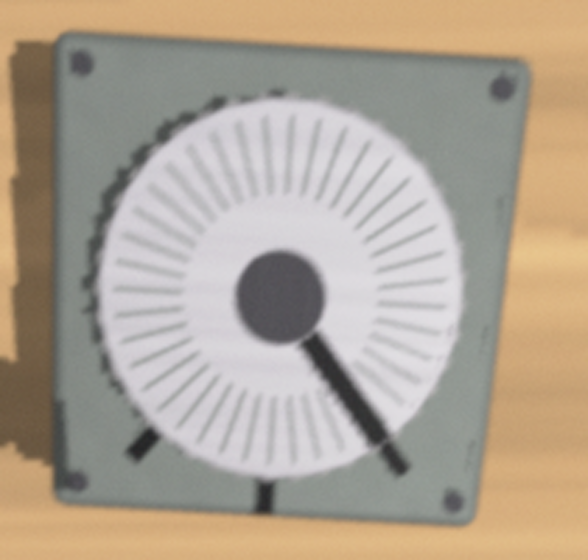

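The pointer tip is really at px (376,169), because the fixed first mark continues it. The centre is at (340,113). I re-measure with a settled arm.

Run:
```python
from h import *
o,im=shot('wrist','w2'); print(o['position'],o['ee_rot'],o['joint_velocities'].round(4))
w=world(341,115,.062,'wrist',o);print(w,px(w,'wrist',o),world(335,105,.061,'wrist',o))
for n in ['dial_centre']:
    print(n,[(np.round(d['position'],3),np.round(px(d['position'],'wrist',o))) for d in finder.find_in('wrist',n)[:2]])
im=im[10:210,240:450]
g=cv2.GaussianBlur(im,(3,3),0); m=((g.min(2)>175)&(g.max(2).astype(int)-g.min(2)<30)).astype(np.uint8)
m=cv2.morphologyEx(m,cv2.MORPH_CLOSE,np.ones((9,9)))
c=max(cv2.findContours(m,0,2)[0],key=cv2.contourArea); e=cv2.fitEllipse(cv2.convexHull(c)); print(e)
u,v=e[0][0]+240,e[0][1]+10; print(u,v,world(u,v,.062,'wrist',o))
for z,uv in [(.05,(262,23)),(.05,(428,32)),(.05,(409,196)),(.05,(261,188))]: print(world(*uv,z,'wrist',o))
```

```text
[0.59939036 0.24990417 0.40444677] [ 4.05870107e-04  9.99999857e-01  1.65350470e-04 -3.05712102e-04] [-0.0234 -0.0114 -0.0173  0.0089 -0.0002  0.0016 -0.0006]
[0.52787326 0.26272378 0.062     ] [np.float64(341.00000000000125), np.float64(115.00000000000247)] [0.52092421 0.25830621 0.061     ]
dial_centre [(array([0.526, 0.256, 0.059]), array([332., 113.]))]
((88.95443725585938, 110.47511291503906), (128.1400604248047, 132.7865753173828), 2.6395103931427)
328.9544372558594 120.47511291503906 [0.53171342 0.25391672 0.062     ]
[0.46565876 0.20634322 0.05      ]
[0.47158342 0.32472005 0.05      ]
[0.59127298 0.31912139 0.05      ]
[0.5844948  0.19952139 0.05      ]
```

arm_command([
  {"dp": [33, -3, 10], "spin": 0},
  {"dp": [32, -2, 30], "spin": 0},
  {"dp": [32, -2, 40], "spin": 0},
  {"dp": [0, 0, 40], "spin": 0},
  {"dp": [0, 0, 37], "spin": 0},
])

```text
clock: 2.7
position: [0.5014, 0.2441, 0.2479]
ee_rot: [-0.001, 1.0, 0.001, 0.0]
ft_force: [0.7, 0.1, -0.1]
grip_width: -0.001
grasp_force: 0.0
```

arm_command([
  {"dp": [0, 0, 0], "spin": 0},
  {"dp": [0, 0, 0], "spin": 0},
  {"dp": [0, 0, 0], "spin": 0},
  {"dp": [0, 0, 0], "spin": 0},
])

```text
clock: 3.1
position: [0.504, 0.2433, 0.2508]
ee_rot: [0.0, 1.0, 0.001, 0.001]
ft_force: [-0.0, 0.3, 0.4]
grip_width: 0.002
grasp_force: 0.0
```

arm_command([
  {"dp": [0, 0, 6], "spin": 0},
  {"dp": [0, 0, 5], "spin": 0},
  {"dp": [0, 0, 0], "spin": 0},
  {"dp": [0, 0, 0], "spin": 0},
])

```text
clock: 3.5
position: [0.5032, 0.2427, 0.2375]
ee_rot: [0.0, 1.0, -0.0, -0.0]
ft_force: [-0.3, -0.5, 0.1]
grip_width: -0.0
grasp_force: 0.0
```

arm_command([
  {"dp": [0, 0, 1], "spin": 0},
  {"dp": [0, 0, 1], "spin": 0},
  {"dp": [0, 0, 0], "spin": 0},
])

```text
clock: 3.8
position: [0.5033, 0.2428, 0.2357]
ee_rot: [0.0, 1.0, 0.0, 0.0]
ft_force: [0.2, 0.1, 0.2]
grip_width: -0.002
grasp_force: 0.0
```

arm_command([
  {"dp": [0, 0, 1], "spin": 0},
  {"dp": [0, 0, 1], "spin": 0},
  {"dp": [0, 0, 0], "spin": 0},
  {"dp": [0, 0, 0], "spin": 0},
])

```text
clock: 4.2
position: [0.5033, 0.2428, 0.2353]
ee_rot: [0.0, 1.0, 0.0, 0.0]
ft_force: [-7.6, -3.2, 17.3]
grip_width: 0.002
grasp_force: 8.7
```

arm_command([
  {"dp": [0.7, 2, 0], "spin": 0},
  {"dp": [0.6, 2.1, 0], "spin": 0},
  {"dp": [0.4, 2.1, 0], "spin": 0},
  {"dp": [0.3, 2.1, 0], "spin": 0},
  {"dp": [0.1, 2.2, 0], "spin": 0},
])

```text
clock: 4.7
position: [0.5022, 0.2532, 0.2354]
ee_rot: [0.001, 1.0, 0.001, 0.001]
ft_force: [-0.6, -2.0, 10.8]
grip_width: 0.002
grasp_force: 5.7
```

arm_command([
  {"dp": [0, 2.2, 0], "spin": 0},
  {"dp": [-0.2, 2.1, 0], "spin": 0},
  {"dp": [-0.3, 2.1, 0], "spin": 0},
  {"dp": [-0.5, 2.1, 0], "spin": 0},
  {"dp": [-0.6, 2.1, 0], "spin": 0},
])

```text
clock: 5.2
position: [0.5038, 0.2641, 0.2354]
ee_rot: [0.001, 1.0, 0.001, 0.002]
ft_force: [-0.3, -1.8, 10.7]
grip_width: 0.005
grasp_force: 5.2
```

arm_command([
  {"dp": [0, 0, 0], "spin": 0},
  {"dp": [0, 0, 0], "spin": 0},
])

```text
clock: 5.4
position: [0.5038, 0.2644, 0.2354]
ee_rot: [0.0, 1.0, 0.001, 0.002]
ft_force: [1.0, -0.1, 9.4]
grip_width: 0.0
grasp_force: 4.7
```

Run:
```python
from h import *
o,im=shot('wrist','w3');o,im2=shot('top','t3')
cv2.imwrite('pics/t3c.png',np.hstack([cv2.resize(im,(400,300)),cv2.resize(im2[180:260,150:250],(375,300),interpolation=2)]))
```

```text
(no output)
```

View pics/t3c.png

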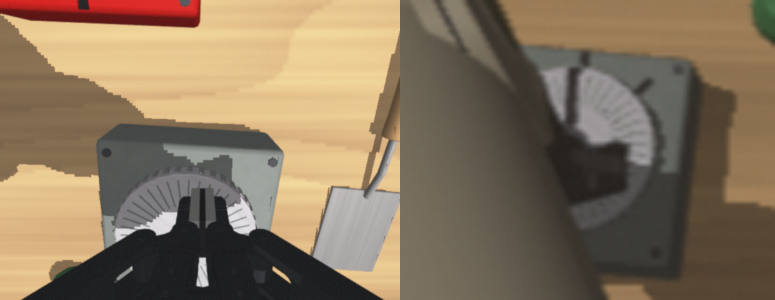

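The pointer is just short of the middle mark (crop tip (573,70), mark (585,58)). I nudge it 2.5 mm further, then lift.

arm_command([
  {"dp": [-0.5, 1.2, 0], "spin": 0},
  {"dp": [-0.6, 1.3, 0], "spin": 0},
  {"dp": [0, 0, 0], "spin": 0},
  {"dp": [0, 0, -10], "spin": 0},
  {"dp": [0, 0, -30], "spin": 0},
])

```text
clock: 6.0
position: [0.5029, 0.2659, 0.272]
ee_rot: [0.0, 1.0, -0.001, -0.002]
ft_force: [0.1, -0.2, 1.3]
grip_width: -0.0
grasp_force: 0.0
```

arm_command([
  {"dp": [-15, -40, -30], "spin": 0},
  {"dp": [-15, -40, -30], "spin": 0},
  {"dp": [-15, -40, 0], "spin": 0},
  {"dp": [0, 0, 0], "spin": 0},
  {"dp": [0, 0, 0], "spin": 0},
])

```text
clock: 6.5
position: [0.5476, 0.1488, 0.3314]
ee_rot: [0.002, 1.0, 0.0, -0.0]
ft_force: [0.5, -0.2, -0.2]
grip_width: 0.004
grasp_force: 0.0
```

arm_command([
  {"dp": [0, 0, 0], "spin": 0},
  {"dp": [0, 0, 0], "spin": 0},
  {"dp": [0, 0, 0], "spin": 0},
])

```text
clock: 6.8
position: [0.5472, 0.1508, 0.3309]
ee_rot: [-0.001, 1.0, 0.0, -0.0]
ft_force: [-0.7, 0.2, 0.3]
grip_width: 0.002
grasp_force: 0.0
```

Run:
```python
from h import *
o,im=shot('wrist','w4');print(o['position'],o['ee_rot']);o2,im2=shot('top','t4')
for n in ['start_top','starter']:
    print(n,[(np.round(d['position'],3),round(d['score'],2),np.round(px(d['position'],'top'))) for d in finder.find_in('top',n)[:3]])
    print(n,[(np.round(d['position'],3),round(d['score'],2),np.round(px(d['position'],'wrist',o))) for d in finder.find_in('wrist',n)[:3]])
cv2.imwrite('pics/t4c.png',np.hstack([cv2.resize(im,(400,300)),cv2.resize(im2[180:260,150:250],(375,300),interpolation=2)]))
```

```text
[0.54717496 0.15081741 0.33090161] [-5.09282261e-04  9.99999831e-01  3.84937769e-05 -2.77850750e-04]
start_top [(array([ 0.333, -0.149,  0.07 ]), 0.67, array([384., 318.])), (array([ 0.498, -0.01 ,  0.075]), 0.66, array([318., 237.]))]
start_top [(array([ 0.5  , -0.007,  0.075]), 0.6, array([ 36., 167.]))]
starter [(array([ 0.329, -0.146,  0.05 ]), 0.75, array([381., 320.])), (array([ 0.498, -0.011,  0.047]), 0.68, array([319., 240.]))]
starter [(array([0.497, 0.012, 0.051]), 0.85, array([ 93., 156.]))]
```

View pics/t4c.png

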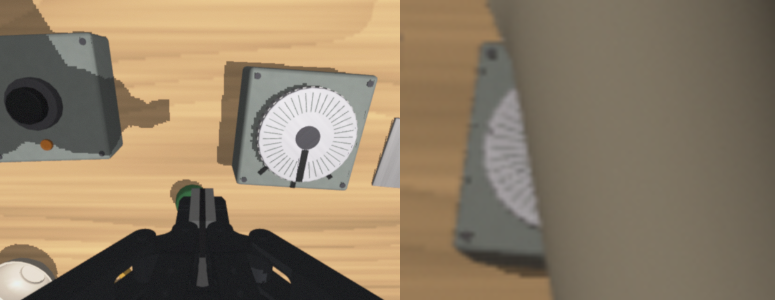

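The dial has been released, with the pointer near the middle mark. I'll check the angle precisely by projecting.

Run:
```python
from h import *
o=dict(position=[0.54717496,0.15081741,0.33090161],ee_rot=[-5.09e-04,1,3.8e-05,-2.8e-04])
im=cv2.imread('pics/w4.png')
g=im.astype(int).max(2)[120:320,370:600]
cv2.imwrite('pics/w4c.png',cv2.resize(im[130:310,380:600],None,fx=3,fy=3,interpolation=cv2.INTER_CUBIC))
u=1.6
P=lambda x,y,z:world(x*u,y*u,z,'wrist',o)
c=P(308,138,.062);t=P(302.5,181,.062);m=P(293,185,.05)
a=lambda v:np.degrees(np.arctan2(v[1],v[0]))
print(c,a(t-c),a(m-c),np.linalg.norm((t-c)[:2]),np.linalg.norm((m-c)[:2]))
print('button',P(27,105,.072))
```

```text
[0.53454794 0.25357684 0.062     ] 0.7282632818615961 -3.935910660879391 0.04625726898430711 0.057098774610888275
button [ 0.500935   -0.00579198  0.072     ]
```

View pics/w4c.png

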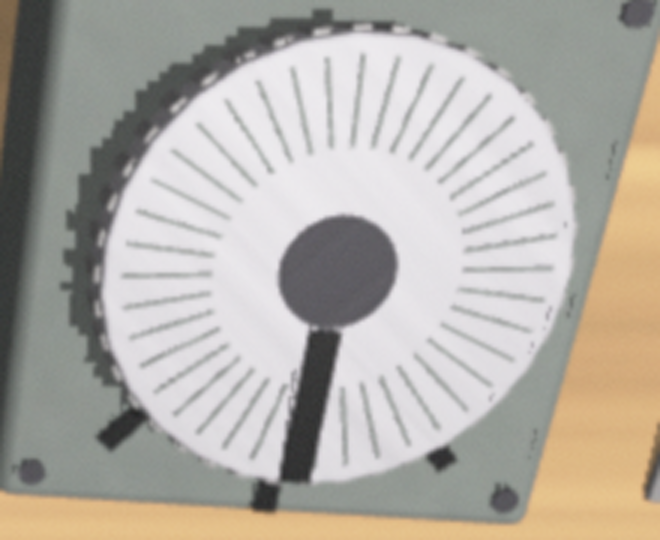

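In the crop, the pointer tip (296,480) lines up with the middle mark (265,510) once corrected for parallax, so the dial is set. Next is the button, at about (0.500, -0.008).

arm_command([
  {"dp": [12, -40, 0], "spin": 0},
  {"dp": [12, -40, 0], "spin": 0},
  {"dp": [12, -40, 0], "spin": 0},
  {"dp": [11, -39, 20], "spin": 0},
  {"dp": [0, 0, 40], "spin": 0},
])

```text
clock: 7.6
position: [0.5004, -0.0149, 0.2733]
ee_rot: [0.004, 1.0, -0.0, 0.003]
ft_force: [0.9, -0.3, -0.1]
grip_width: 0.001
grasp_force: 0.0
```

arm_command([
  {"dp": [0, 0, 0], "spin": 0},
  {"dp": [0, 0, 10], "spin": 0},
  {"dp": [0, 0, 0], "spin": 0},
  {"dp": [0, 0, 0], "spin": 0},
])

```text
clock: 8.0
position: [0.501, -0.0085, 0.2621]
ee_rot: [-0.0, 1.0, 0.0, 0.001]
ft_force: [0.8, 0.3, -0.6]
grip_width: -0.003
grasp_force: 0.0
```

arm_command([
  {"dp": [0, 0, 8], "spin": 0},
  {"dp": [0, 0, 8], "spin": 0},
  {"dp": [0, 0, 4], "spin": 0},
  {"dp": [0, 0, 2], "spin": 0},
  {"dp": [0, 0, 0], "spin": 0},
])

```text
clock: 8.5
position: [0.5006, -0.009, 0.2396]
ee_rot: [0.0, 1.0, 0.0, 0.0]
ft_force: [-1.3, 2.3, 4.7]
grip_width: -0.002
grasp_force: 2.7
```

arm_command([
  {"dp": [0, 0, 1], "spin": 0},
  {"dp": [0, 0, 0.5], "spin": 0},
  {"dp": [0, 0, 0], "spin": 0},
  {"dp": [0, 0, 0], "spin": 0},
])

```text
clock: 8.9
position: [0.5007, -0.0091, 0.2392]
ee_rot: [0.0, 1.0, 0.0, 0.0]
ft_force: [-9.3, 0.8, 22.7]
grip_width: 0.001
grasp_force: 11.0
```

The force jumped to 23 N, so the button is on its end stop. I lift off.

arm_command([
  {"dp": [0, 0, -10], "spin": 0},
  {"dp": [0, 0, -30], "spin": 0},
  {"dp": [0, 0, -40], "spin": 0},
  {"dp": [0, 0, -40], "spin": 0},
  {"dp": [0, 0, 0], "spin": 0},
])

```text
clock: 9.4
position: [0.5016, -0.0095, 0.3627]
ee_rot: [0.001, 1.0, 0.001, 0.004]
ft_force: [1.1, 0.9, -0.2]
grip_width: -0.001
grasp_force: 0.0
```

arm_command([
  {"dp": [0, 0, 0], "spin": 0},
  {"dp": [0, 0, 0], "spin": 0},
  {"dp": [0, 0, 0], "spin": 0},
])

```text
clock: 9.7
position: [0.5, -0.0093, 0.3563]
ee_rot: [0.0, 1.0, -0.0, -0.001]
ft_force: [0.2, 0.5, -0.4]
grip_width: 0.001
grasp_force: 0.0
```

```bash
python3 -c "
from h import *
shot('top','t5')"
```

```text
(no output)
```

View pics/t5.png

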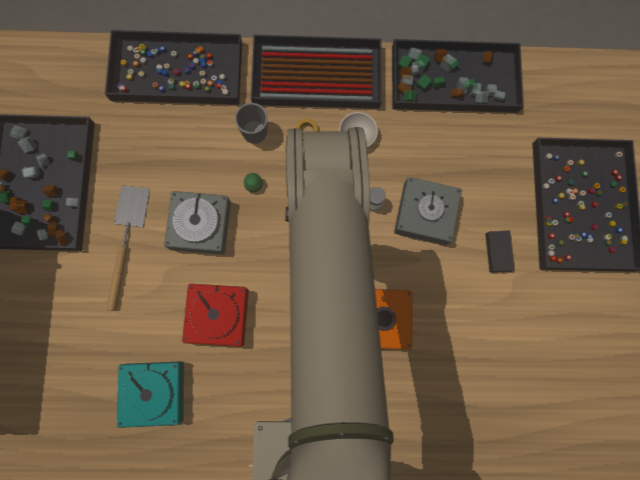

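The dial pointer at (197,196) is on the middle mark, everything visible stands where it was, and the finger is clear. I hand in.

```bash
python3 -c "
from h import *
print(manip.hand_in())"
```

```text
the job is handed in; nothing more can be done
None
```

I turned the dial one click clockwise to the middle mark, then pressed the start button to its stop and let go, and handed the job in at about 10 s; the hand-in gave no verdict, and the arm hid the button, so I did not see it come back up.

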